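# Tighten the cover screws in cross order

### The arm

A 6-joint arm with a two-finger parallel gripper is mounted at the origin on a cart in front of the work surface, level with it; the furniture and walls round the work are solid. World frame = base frame: x ahead of the robot, y to its left, z up, the work surface at z = 0. Lengths are in m, angles in degrees, forces in N, time in s.
With the tool pointing down it reaches from about 0.325 to 0.85 m from the base axis. Payload 15.5 kg.
Tool frame: the origin (TCP) lies midway between the tips of the shut fingers; the grasp point (between the pads) lies 19 mm behind it; z points along the fingers, y is the line along which they close (so a half turn about z gives the same grasp; the last joint's range is limited). The gripper opens to 91 mm and grips with 3 to 60 N. Pads are 32 mm wide; open, the fingers measure 118 mm over their backs; the gripper's body (76 mm by 178 mm) begins 60 mm behind the grasp point.
Start: joints at [68.325, 28.281, 77.091, -0, 74.628, -5.472], TCP at [0.174, 0.6, 0.214] pointing down, gripper open.
Joint ranges: [-166.48, 166.48], [-47.26, 123.95], [12.59, 153.08], [-70.14, 250.14], [6.76, 159.57], [-176.63, 176.63]. Speed limits (degrees/s): [108.29, 108.29, 147.25, 172.46, 172.46, 172.46].

### API

Orientations are given as a 3x3 rotation matrix whose columns are the frame's x, y, z axes.
In Python, from bench import ctrl gives the robot as it stands. The module is installed in compiled form; this text tells all that it offers. Calls block until the motion is done:
- ctrl.goto(position, orientation): joint-space move of the TCP to a pose.
- ctrl.move_l(position, vel=0.15, ori=None, contact_N=None): straight line of the TCP; ori=None keeps the orientation; vel is the mean speed in m/s. With contact_N (N) it stops when the force on the tool has changed by that much, and returns True; else False.
- ctrl.movej(angles): joint-space move.
- ctrl.command_gripper(opening): opening from 0.0 (shut) to 1.0 (fully open); the grip force is fixed at half the most; returns when the fingers have stopped.
- ctrl.sleep(seconds).
- ctrl.ik(position, orientation): joint angles nearest the present ones, or None.
- ctrl.read_camera(name): name is "side" or "top"; returns the picture (480x640x3 uint8, blue, green, red); there is no depth.
- ctrl.camera_params(name): a dict with "fx", "fy", "cx", "cy" (pixels), "D" ([k1, k2, p1, p2, k3] as OpenCV has them; the pictures are not rectified), "pose" (4x4, takes a point from camera to world coordinates). Camera axes: x right, y up, looking along -z (the intrinsics and any distortion apply to the point x, -y, -z); pixel columns grow to the right and rows downward; lengths in m; the calibration is good to about 2 mm. A picture is of the moment at which its call begins. camera_params takes no time and is no camera call.
A pose or a line that the arm cannot do raises ctrl.MotionError and nothing moves.
- ctrl.sign_off(): hands the job in; it is judged then, once.
Readings, each from a call of its own:
- ctrl.current_t(): time.
- ctrl.current_q(): joint angles.
- ctrl.current_dq(): joint speeds.
- ctrl.current_effort(): joint torques, N m.
- ctrl.current_tool_pos(): TCP position.
- ctrl.current_eef_rot(): TCP orientation.
- ctrl.current_contact_force(): force on the tool from outside, world axes, zero at the start.
- ctrl.current_wrist_torque(): the same for the moment, N m.
- ctrl.current_grip_width(): opening from 0.0 (shut) to 1.0 (fully open).
- ctrl.current_grasp_force(): force on a finger pad.
Only numpy, scipy, OpenCV 4.12 (cv2) and the standard library are available. Lean on these libraries where they do the work, as an engineer would, in place of code of your own. Each camera call takes 0.05 s, during which the arm holds its last target. There are 200 camera calls.

### The job

Take the orange-handled slotted wrench out of the blue tray and use it to tighten the four brass bar-headed screws on the round housing's cover clockwise, in cross order and in two passes: first one screw and the one opposite it to the yellow half-way tick, then the other opposite pair to theirs; then again, one opposite pair after the other, fully home to the green tick. Turn the screws only with the wrench, keeping the gripper off the housing, then stand the wrench upright in its tray, let go, and leave everything else on the bench where it is.

Things in the scene. Friction and masses are not known exactly. Their poses are not given: they have to be found in the camera images.
- housing: round light-metal housing fixed to the bench, 172 mm across its dark cover (180 over the foot), cover top 46 mm up, a capped port 30 mm across standing 14 mm above its middle. Origin: centre of the underside; z up, x towards the black cable gland on its far side (within 0.5 rad of world +x). Cover screws, clockwise, at (x, y): a (38, 38), b (38, -38), c (-38, -38), d (-38, 38) mm
- wrench: slotted bar-head wrench, 108 mm tall, about 160 g, standing in the tray. Origin: centre of its foot; z up its axis, x along the slot. Steel fork below: two prongs 34 mm long in x, 18 mm deep, with a slot 12 mm wide between, open at both ends and below (32 mm wide outside in y); then a collar 35 mm across to z = 34 mm and a stem 14 mm across up to the handle
- handle (a point): centre of the wrench's flat orange handle, 83 mm up the wrench's axis, same axes: 42 mm in x, 18 mm in y (grip it across y), from 58 to 108 mm above the foot. Its wide faces are parallel to the slot; turned half round it is the same
- tray: blue square tool tray, 80 x 80 mm outside, rim 14 mm high and 4 mm thick (72 mm inside), fixed to the bench. Origin: centre of its underside, on the bench. Round the work: a black hot-air handpiece in its holder, about 0.25 m tall, at world (0.56, 0.14), and instrument cases along the back from x = 0.65
- tray_floor (a point): centre of the tray's inner floor, on its surface, 4 mm above the bench
- bar_a (a point): centre of the top face of screw a's brass bar, on the screw's vertical axis, 63 mm above the bench; far left (+x, +y) of the housing's own frame. x runs along the bar to its red-marked end and turns with the screw. Bar 28 mm long, 7 wide, 13 tall, on a steel washer 24 mm across and 4 mm thick
- screw_a (a joint): turn of screw a (across the cover from c), rad, growing as it is tightened, clockwise from above: 0 = loose (red bar end at the white tick, +0.6 rad from the housing's x), 0.6 = half way (yellow tick, along x), 1.2 = tight on a hard stop (green tick, -0.6 rad). Starts at 0 to 0.2; takes about 0.06 N m; stays where left. The fork has about 0.18 rad of play either way on the bar
- bar_b (a point): centre of the top face of screw b's brass bar, on the screw's vertical axis, 63 mm above the bench; far right (+x, -y) of the housing's own frame. x runs along the bar to its red-marked end and turns with the screw. Bar 28 mm long, 7 wide, 13 tall, on a steel washer 24 mm across and 4 mm thick
- screw_b (a joint): turn of screw b (across the cover from d), rad, growing as it is tightened, clockwise from above: 0 = loose (red bar end at the white tick, +0.6 rad from the housing's x), 0.6 = half way (yellow tick, along x), 1.2 = tight on a hard stop (green tick, -0.6 rad). Starts at 0 to 0.2; takes about 0.06 N m; stays where left. The fork has about 0.18 rad of play either way on the bar
- bar_c (a point): centre of the top face of screw c's brass bar, on the screw's vertical axis, 63 mm above the bench; near right (-x, -y) of the housing's own frame. x runs along the bar to its red-marked end and turns with the screw. Bar 28 mm long, 7 wide, 13 tall, on a steel washer 24 mm across and 4 mm thick
- screw_c (a joint): turn of screw c (across the cover from a), rad, growing as it is tightened, clockwise from above: 0 = loose (red bar end at the white tick, +0.6 rad from the housing's x), 0.6 = half way (yellow tick, along x), 1.2 = tight on a hard stop (green tick, -0.6 rad). Starts at 0 to 0.2; takes about 0.06 N m; stays where left. The fork has about 0.18 rad of play either way on the bar
- bar_d (a point): centre of the top face of screw d's brass bar, on the screw's vertical axis, 63 mm above the bench; near left (-x, +y) of the housing's own frame. x runs along the bar to its red-marked end and turns with the screw. Bar 28 mm long, 7 wide, 13 tall, on a steel washer 24 mm across and 4 mm thick
- screw_d (a joint): turn of screw d (across the cover from b), rad, growing as it is tightened, clockwise from above: 0 = loose (red bar end at the white tick, +0.6 rad from the housing's x), 0.6 = half way (yellow tick, along x), 1.2 = tight on a hard stop (green tick, -0.6 rad). Starts at 0 to 0.2; takes about 0.06 N m; stays where left. The fork has about 0.18 rad of play either way on the bar
- flux_tin: round tin with a red lid, 47 mm across, 21 mm tall, a bystander lying on the bench; origin at the centre of its underside
- side_cutters: red-handled side cutters, 45x121x12 mm, a bystander lying on the bench; origin at the centre of its underside
- syringe_green: green syringe, 24x88x17 mm, a bystander lying on the bench; origin at the centre of its underside
- wick_reel: small yellow reel, 42 mm across, 12 mm tall, a bystander lying on the bench; origin at the centre of its underside
- marker_pen: marker pen, 10x126x10 mm, a bystander lying on the bench; origin at the centre of its underside

How it is judged (in metres and radians):
On the way, in this order (a step that is already met when the one before it is completed fails the run):
1. one opposite pair is turned at least 0.4 rad, near the half-way tick, while the other pair is still loose (under 0.3 rad) (((value of joint each of screw_a, screw_c above 0.4 rad and value of joint each of screw_b, screw_d below 0.3 rad) or (value of joint each of screw_b, screw_d above 0.4 rad and value of joint each of screw_a, screw_c below 0.3 rad))), for 0.2 s.
2. all four are at least 0.4 rad round, none past 0.9 rad: the first pass is done (value of joint screw_a between 0.4 and 0.9 rad and value of joint screw_b between 0.4 and 0.9 rad and value of joint screw_c between 0.4 and 0.9 rad and value of joint screw_d between 0.4 and 0.9 rad), for 0.2 s.
3. one opposite pair is home (over 1.1 rad) while the other pair is still near half way (under 0.9 rad) (((value of joint each of screw_a, screw_c above 1.1 rad and value of joint each of screw_b, screw_d below 0.9 rad) or (value of joint each of screw_b, screw_d above 1.1 rad and value of joint each of screw_a, screw_c below 0.9 rad))), for 0.2 s.
4. all four are home (over 1.1 rad) (value of joint each of screw_a, screw_b, screw_c, screw_d above 1.1 rad), for 0.2 s.
At the end, for the whole second after the job is handed in: All four screws within 0.1 rad of their stops (over 1.1 of 1.2 rad), and the wrench released, at rest, upright within 0.1 rad, its foot on the tray's floor (origin 1 to 8 mm above the bench and within 30 mm of the floor's centre) (all of step 4 and horizontal distance between wrench and tray_floor below 0.03 m and height (world z) of wrench between 0.001 and 0.008 m and angle between wrench's own z axis and vertical below 0.1 rad and linear speed of wrench below 0.02 m/s and contact force between the fingers and wrench below 0.1 N); the robot touches nothing.
It fails at once if a screw is turned past 0.9 rad while another has not had its first pass (under 0.4 rad) (value of joint any of screw_a, screw_b, screw_c, screw_d above 0.9 rad and value of joint any of screw_a, screw_b, screw_c, screw_d below 0.4 rad).
It fails at once if the fingers or the arm press on the housing or its screws with more than 1 N (contact force between any of the fingers, the arm and housing above 1 N).
It fails at once if a bystander is moved more than 30 mm (distance of any of flux_tin, side_cutters, syringe_green, wick_reel, marker_pen from where it was at the start of the episode above 0.03 m).
It also fails if it takes over 72 s, if anything falls off the work surface, if the arm or the gripper's body presses on something with over 40 N, if the wrist force passes 120 N, or if a joint passes its speed limit or range.

## Working session

There is one attempt and no reset: what is moved stays moved. The work goes in short steps, each a Python script; the robot and the scene stay as the last script left them, time stands still between calls to the robot, and variables do not carry over. Pictures are saved under pics/ and viewed, at most 10 in all, crops included, and the job is handed in when it is done.

```bash
mkdir -p pics; ls; python3 - <<'E'
from bench import ctrl
import cv2
for n in("top","side"):
    cv2.imwrite(f"pics/{n}0.png",ctrl.read_camera(n)); p=ctrl.camera_params(n); print(n,p)
print(ctrl.current_t(),ctrl.current_eef_rot(),ctrl.current_grip_width())
E
```

```text
pics
top {'fx': 559.7138322430804, 'fy': 559.7138322430804, 'cx': 312.08102260397334, 'cy': 237.46266777456466, 'D': array([0.03234223, 0.        , 0.        , 0.        , 0.        ]), 'pose': array([[-5.17308278e-03,  9.70599386e-01, -2.40645116e-01,
         2.73058418e-01],
       [-9.99986239e-01, -5.23108753e-03,  3.97769368e-04,
        -1.51050312e-01],
       [-8.72760958e-04,  2.40643862e-01,  9.70613090e-01,
         1.07023458e+00],
       [ 0.00000000e+00,  0.00000000e+00,  0.00000000e+00,
         1.00000000e+00]])}
side {'fx': 573.5293326579044, 'fy': 573.5293326579044, 'cx': 322.0839816761163, 'cy': 232.11752231933866, 'D': array([-0.12498031,  0.        ,  0.        ,  0.        ,  0.        ]), 'pose': array([[-0.99969062,  0.02451979, -0.00417547,  0.49485958],
       [-0.01353581, -0.39547485,  0.91837706,  0.80324696],
       [ 0.02086712,  0.91814946,  0.3956844 ,  0.49835022],
       [ 0.        ,  0.        ,  0.        ,  1.        ]])}
0.1 [[-9.60281972e-01  2.79031111e-01 -4.15002778e-04]
 [ 2.79031397e-01  9.60281434e-01 -1.02359425e-03]
 [ 1.12904821e-04 -1.09873791e-03 -9.99999390e-01]] 1.0028230995955794
```

View pics/top0.png

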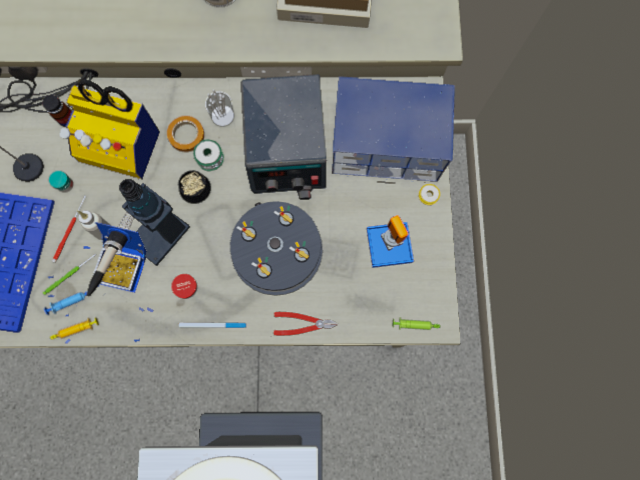

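View pics/side0.png

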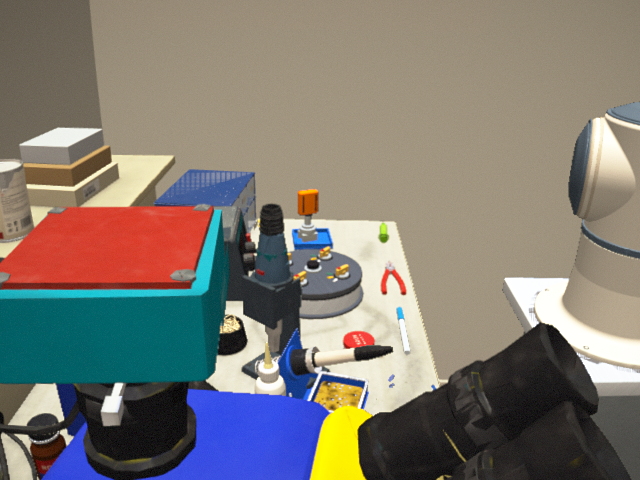

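The top view shows the housing centred near (276,248) with four bars, the gland near (305,193), the tray near (390,245) and the wrench handle near (398,230). The side view shows the wrench at (308,215) and the bars partly visible near (320,265). Next I'll mask colours and enlarge.

```bash
cat > h.py <<'E'
import numpy as np, cv2
from bench import ctrl
def KD(n):
    p=ctrl.camera_params(n); return np.array([[p["fx"],0,p["cx"]],[0,p["fy"],p["cy"]],[0,0,1.]]),p["D"],p["pose"]
def ray(n,uv):
    K,D,T=KD(n); q=cv2.undistortPoints(np.array(uv,float).reshape(-1,1,2),K,D).reshape(-1,2)
    d=np.c_[q[:,0],-q[:,1],-np.ones(len(q))]@T[:3,:3].T
    return T[:3,3],d
def on_plane(n,uv,z):
    o,d=ray(n,uv); return o+d*((z-o[2])/d[:,2])[:,None]
def tri(uvt,uvs):
    o1,d1=ray("top",uvt);o2,d2=ray("side",uvs);d1,d2=d1[0],d2[0]
    s=np.linalg.lstsq(np.c_[d1,-d2],o2-o1,rcond=None)[0]
    a,b=o1+s[0]*d1,o2+s[1]*d2; return (a+b)/2,np.linalg.norm(a-b)
def blobs(im,lo,hi,roi,amin=5):
    x0,y0,x1,y1=roi; hsv=cv2.cvtColor(im,cv2.COLOR_BGR2HSV); m=np.zeros(im.shape[:2],np.uint8)
    m[y0:y1,x0:x1]=cv2.inRange(hsv,lo,hi)[y0:y1,x0:x1]
    n,l,st,c=cv2.connectedComponentsWithStats(m)
    return [(c[i],st[i],np.argwhere(l==i)[:,::-1]) for i in range(1,n) if st[i,4]>=amin]
E
python3 - <<'E'
from h import *
t=cv2.imread("pics/top0.png");s=cv2.imread("pics/side0.png")
a=cv2.resize(t[195:300,225:325],(400,420),interpolation=cv2.INTER_CUBIC)
b=cv2.resize(t[205:275,360:420],(360,420),interpolation=cv2.INTER_CUBIC)
cv2.imwrite("pics/c1.png",np.hstack([a,b]))
c=cv2.resize(s[180:320,270:370],(400,560),interpolation=cv2.INTER_CUBIC)
cv2.imwrite("pics/c2.png",c)
for n,im,r in(("top",t,(360,205,420,275)),("side",s,(280,180,340,260))):
    for nm,lo,hi in(("orange",(5,150,80),(20,255,255)),("blue",(100,130,60),(125,255,255))):
        for c,st,p in blobs(im,lo,hi,r,20): print(n,nm,c.round(1),st,cv2.minAreaRect(p.astype(np.float32)))
for c,st,p in blobs(t,(12,80,90),(35,255,255),(225,195,325,300),6): print("brass",c.round(2),st)
for c,st,p in blobs(s,(12,80,90),(35,255,255),(285,240,370,310),4): print("brass side",c.round(2),st)
E
```

```text
top orange [396.6 230.5] [389 215  19  28 185] ((397.2000732421875, 228.9000244140625), (25.043960571289062, 14.758047103881836), 63.43495178222656)
top blue [387.  248.6] [ 367  225   47   42 1151] ((389.7299499511719, 244.1099853515625), (41.15361785888672, 41.577880859375), 81.8698959350586)
side orange [307.4 202.5] [298 190  20  25 439] ((307.5, 202.0), (24.0, 19.0), 90.0)
side orange [324.  252.2] [320 248  10   9  43] ((324.69232177734375, 251.96151733398438), (6.471832275390625, 10.001923561096191), 78.69007110595703)
side blue [313.1 240. ] [292 229  40  20 499] ((311.5, 238.5), (19.0, 39.0), 90.0)
brass [281.43 208.67] [280 206   4   7  21]
brass [286.44 217.88] [280 214  13   9  52]
brass [244.14 223.81] [242 221   5   7  21]
brass [248.96 233.18] [243 230  12   8  49]
brass [297. 244.] [295 242   5   5  17]
brass [302.38 254.12] [295 251  14   8  56]
brass [259.3  260.25] [258 257   4   8  20]
brass [264.52 270.46] [260 266  10  10  50]
brass side [324.59 251.72] [320 246  10  12  74]
brass side [288.78 255.48] [287 252   4   8  23]
brass side [313.47 258.42] [311 257   6   4  19]
brass side [341.94 269.56] [335 264  14  12 104]
brass side [300.1  275.87] [293 271  14  11  83]
brass side [329.89 276.94] [327 276   7   3  18]
```

View pics/c1.png

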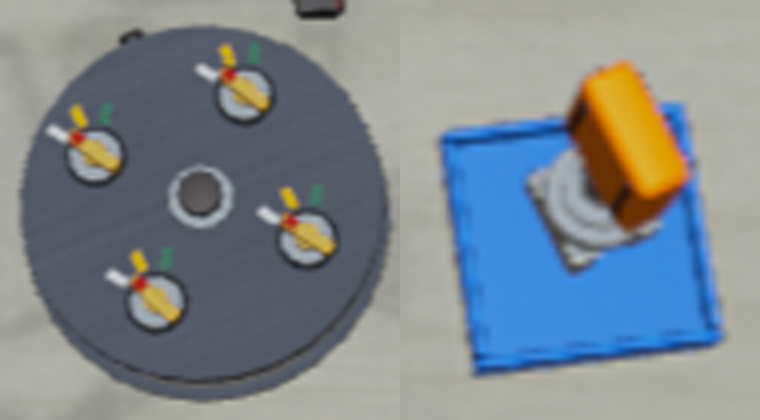

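View pics/c2.png

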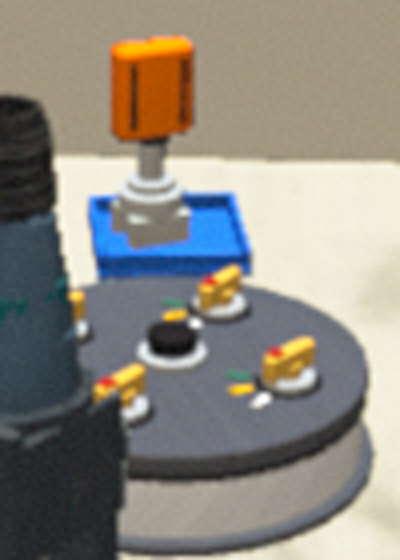

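Crops: bars a (249,233), b (286,218), c (302,254) and d (264,270) all have red ends near their white ticks. The housing is yawed about +0.4 rad, from the gland at (257,204). The wrench stands in the tray with its handle about 0.45 rad from +x. Now I'll measure.

```bash
python3 - <<'E'
from h import *
t=cv2.imread("pics/top0.png");s=cv2.imread("pics/side0.png")
hsv=cv2.cvtColor(t,cv2.COLOR_BGR2HSV)
cen=dict(a=(248.96,233.18),b=(286.44,217.88),c=(302.38,254.12),d=(264.52,270.46))
sd=dict(a=(300.1,275.87),c=(324.59,251.72),d=(341.94,269.56))
m=cv2.inRange(hsv,(0,80,50),(38,255,255))|cv2.inRange(hsv,(165,80,50),(180,255,255))
hs=cv2.cvtColor(s,cv2.COLOR_BGR2HSV); ms=cv2.inRange(hs,(0,80,50),(38,255,255))|cv2.inRange(hs,(165,80,50),(180,255,255))
def comp(m,c,r=10):
    # weighted grey window
    n,l,st,ce=cv2.connectedComponentsWithStats(m); 
    i=l[int(round(c[1])),int(round(c[0]))]; return np.argwhere(l==i)[:,::-1].astype(float)
C={}
for k,c in cen.items():
    p=comp(m,c)
    W=on_plane("top",p,0.0575)[:,:2]; w=W.mean(0); u,S,v=np.linalg.svd(W-w); 
    ang=np.arctan2(v[0,1],v[0,0]); ang=(ang+np.pi/2)%np.pi-np.pi/2
    red=[q for q in p if (hsv[int(q[1]),int(q[0]),0]<8 or hsv[int(q[1]),int(q[0]),0]>165)]
    R=on_plane("top",np.array(red),0.06)[:,:2].mean(0)
    C[k]=w; print(k,len(p),w.round(4),"axis",round(ang,3),"red->ctr",np.arctan2(*(R-w)[::-1]).round(3),len(red))
    if k in sd:
        ps=comp(ms,sd[k]); print("   tri",tri(p.mean(0),ps.mean(0)),len(ps),ps.mean(0))
o=sum(C.values())/4
loc=dict(a=45,b=-45,c=-135,d=135)
y=[(np.arctan2(*(C[k]-o)[::-1])-np.radians(loc[k])+np.pi)%(2*np.pi)-np.pi for k in C]
print("housing",o.round(4),"yaw",np.round(y,3),"rad",[np.linalg.norm(C[k]-o).round(4) for k in C])
g=on_plane("top",[(257.5,204.3)],0.035)[0]; print("gland dir",np.arctan2(g[1]-o[1],g[0]-o[0]))
# port
mo=cv2.inRange(t,(0,0,0),(75,75,80))
# handle
mo=cv2.inRange(hsv,(3,140,40),(22,255,255)); P=comp(mo,(397,229)); mos=cv2.inRange(hs,(3,140,40),(22,255,255)); Q=comp(mos,(307,202))
print("handle",tri(P.mean(0),Q.mean(0)),len(P),len(Q),on_plane("top",P.mean(0),.087),on_plane("side",Q.mean(0),.087))
for V in(200,220,235):
    mt=cv2.inRange(hsv,(3,140,V),(22,255,255)); p=np.argwhere(mt[205:275,380:420])[:,::-1]+[380,205]
    W=on_plane("top",p.astype(float),0.112)[:,:2]; u,S,v=np.linalg.svd(W-W.mean(0)); print("topface",V,len(p),W.mean(0).round(4),np.arctan2(v[0,1],v[0,0]),S/np.sqrt(len(p))*np.sqrt(12))
# tray
mb=cv2.inRange(hsv,(100,130,60),(125,255,255)); mb[:, :360]=0;mb[:,420:]=0;mb[:215]=0;mb[275:]=0
hp=cv2.convexHull(np.argwhere(mb)[:,::-1].astype(np.float32)); W=on_plane("top",hp.reshape(-1,2),0.012)[:,:2].astype(np.float32)
print("tray",cv2.minAreaRect(W))
ms_=cv2.inRange(hs,(100,130,60),(125,255,255)); Qs=comp(ms_,(300,240)); print("side tray box",Qs.min(0),Qs.max(0), on_plane("side",[Qs.mean(0)],0.008))
E
```

```text
a 86 [ 0.5385 -0.0301] axis 0.627 red->ctr 1.13 8
   tri (array([ 0.53559807, -0.03045304,  0.06086857]), np.float64(0.0039239358775108035)) 92 [299.69565217 275.76086957]
b 85 [ 0.568 -0.1  ] axis 0.604 red->ctr 0.983 7
c 70 [ 0.4943 -0.1313] axis 0.972 red->ctr 0.786 8
   tri (array([ 0.49421878, -0.13132865,  0.05768155]), np.float64(1.6099813467039917e-05)) 80 [324.3625 251.5625]
d 86 [ 0.468  -0.0601] axis 0.572 red->ctr 1.003 9
   tri (array([ 0.46596673, -0.06011446,  0.05914423]), np.float64(0.0033621836280528414)) 111 [341.67567568 269.43243243]
housing [ 0.5172 -0.0804] yaw [0.384 0.417 0.362 0.395] rad [np.float64(0.0546), np.float64(0.0544), np.float64(0.0558), np.float64(0.0532)]
gland dir 0.40691218733399104
handle (array([ 0.53182471, -0.30585159,  0.0877936 ]), np.float64(0.0008299800430787925)) 330 475 [[ 0.53246231 -0.3060214   0.087     ]] [[ 0.53148631 -0.30767121  0.087     ]]
topface 200 189 [ 0.5311 -0.305 ] -2.7116473082934673 [0.03945833 0.01539522]
topface 220 164 [ 0.5311 -0.3052] -2.6975088914122356 [0.03786222 0.01388517]Traceback (most recent call last):
  File "<stdin>", line 34, in <module>
  File "h.py", line 10, in on_plane
    o,d=ray(n,uv); return o+d*((z-o[2])/d[:,2])[:,None]
        ~~~^^^^^^
  File "h.py", line 6, in ray
    K,D,T=KD(n); q=cv2.undistortPoints(np.array(uv,float).reshape(-1,1,2),K,D).reshape(-1,2)
                   ~~~~~~~~~~~~~~~~~~~^^^^^^^^^^^^^^^^^^^^^^^^^^^^^^^^^^^^^^^^
cv2.error: OpenCV(4.12.0) /io/opencv/modules/calib3d/src/undistort.dispatch.cpp:347: error: (-215:Assertion failed) CV_IS_MAT(_src) && CV_IS_MAT(_dst) && (_src->rows == 1 || _src->cols == 1) && (_dst->rows == 1 || _dst->cols == 1) && _src->cols + _src->rows - 1 == _dst->rows + _dst->cols - 1 && (CV_MAT_TYPE(_src->type) == CV_32FC2 || CV_MAT_TYPE(_src->type) == CV_64FC2) && (CV_MAT_TYPE(_dst->type) == CV_32FC2 || CV_MAT_TYPE(_dst->type) == CV_64FC2) in function 'cvUndistortPointsInternal'
```

```bash
cat > meas.py <<'E'
from h import *
def bars(t,cen):
    hsv=cv2.cvtColor(t,cv2.COLOR_BGR2HSV); H=hsv[...,0]
    br=cv2.inRange(hsv,(12,80,90),(35,255,255)); n,l,st,ce=cv2.connectedComponentsWithStats(br)
    red=((H<10)|(H>165))&(hsv[...,1]>80)&(hsv[...,2]>50); out={}
    for k,c in cen.items():
        i=min((i for i in range(1,n) if st[i,4]>35),key=lambda i:np.hypot(*(ce[i]-c)))
        yy,xx=np.mgrid[:480,:640]; near=np.hypot(xx-ce[i][0],yy-ce[i][1])<9
        P=np.argwhere((l==i)|(red&near))[:,::-1].astype(float)
        W=on_plane("top",P,0.0575)[:,:2]; w=W.mean(0); v=np.linalg.svd(W-w)[2][0]
        a=np.arctan2(v[1],v[0])
        rr=on_plane("top",np.argwhere(red&near)[:,::-1].astype(float),0.06)[:,:2].mean(0)-w
        if rr@v<0: a+=np.pi
        out[k]=(w,(a+np.pi)%(2*np.pi)-np.pi,len(P))
    return out
CEN=dict(a=(248.96,233.18),b=(286.44,217.88),c=(302.38,254.12),d=(264.52,270.46))
LOC=dict(a=(38,38),b=(38,-38),c=(-38,-38),d=(-38,38))
def fit(C):
    z=np.array([complex(*C[k]) for k in "abcd"]); L=np.array([complex(*LOC[k]) for k in "abcd"])/1000
    yaw=np.angle(np.sum((z-z.mean())*L.conj())); o=z.mean(); r=z-(o+L*np.exp(1j*yaw))
    return np.array([o.real,o.imag]),yaw,abs(r),{k:np.array([w.real,w.imag]) for k,w in zip("abcd",o+L*np.exp(1j*yaw))}
E
python3 - <<'E'
from meas import *
t=cv2.imread("pics/top0.png");hsv=cv2.cvtColor(t,cv2.COLOR_BGR2HSV)
B=bars(t,CEN); o,yaw,r,F=fit({k:B[k][0] for k in B}); print(o,yaw,r.round(4))
for k in B: print(k,B[k],F[k].round(4),"screw",round(yaw+.6-B[k][1],3))
# washers: bright grey on dark cover
m=cv2.inRange(hsv,(0,0,130),(180,60,255))
yy,xx=np.mgrid[:480,:640]
mb=cv2.inRange(hsv,(100,130,60),(125,255,255)); mb[:, :360]=0;mb[:,420:]=0;mb[:215]=0;mb[275:]=0
hp=cv2.convexHull(np.argwhere(mb)[:,::-1].astype(np.float32)).reshape(-1,2)
print("tray",cv2.minAreaRect(on_plane("top",hp,0.010)[:,:2].astype(np.float32)))
m=cv2.inRange(t,(0,0,0),(95,95,95)); m[:,:225]=0;m[:,330:]=0;m[:200]=0;m[300:]=0
m=cv2.morphologyEx(m,cv2.MORPH_OPEN,np.ones((5,5),np.uint8)); c=max(cv2.findContours(m,0,2)[0],key=cv2.contourArea)
print("cover",cv2.minEnclosingCircle(c),on_plane("top",[cv2.minEnclosingCircle(c)[0]],.04))
# planned poses & reach
def ori(phi): # slot dir phi; tool z down; tool x along slot
    x=np.array([np.cos(phi),np.sin(phi),0]); z=np.array([0,0,-1.]); return np.c_[x,np.cross(z,x),z]
for s in(0,np.pi):
    print([np.round(ctrl.ik((.532,-.306,.068),ori(.435+s)),0)]+[np.round(ctrl.ik((*F['a'],.117),ori(yaw+q+s)),0) for q in(.6,-.8)])
E
```

```text
[ 0.51394811 -0.08209637] 0.3998512572681783 [0.0002 0.0001 0.0001 0.0001]
a (array([ 0.5343105 , -0.03221702]), np.float64(0.9159533029793216), 58) [ 0.5342 -0.0323] screw 0.084
b (array([ 0.56365194, -0.10229475]), np.float64(0.8468445723731923), 60) [ 0.5637 -0.1023] screw 0.153
c (array([ 0.49378798, -0.13196937]), np.float64(0.9819164236543241), 66) [ 0.4937 -0.1319] screw 0.018
d (array([ 0.46404201, -0.06190432]), np.float64(0.8077933296730215), 62) [ 0.4642 -0.0619] screw 0.192
tray ((0.521932065486908, -0.3019886910915375), (0.08082640171051025, 0.07997319847345352), 6.835212707519531)
cover ((274.0, 242.5), 4.717090606689453) [[ 0.51905491 -0.07937421  0.04      ]]
[array([-35.,  37.,  87.,  -0.,  56.,  30.]), array([-10.,  28.,  96.,  -0.,  56.,  23.]), array([-10.,  28.,  96.,  -0.,  56., 103.])]
[array([ -35.,   37.,   87.,   -0.,   56., -150.]), array([ -10.,   28.,   96.,   -0.,   56., -157.]), array([-10.,  28.,  96.,  -0.,  56., -77.])]
```

```bash
python3 - <<'E'
from meas import *
for uv0,uv1 in(((290,191),(290,163)),((262,191),(262,163)),((385,181),(385,152))):
    x=on_plane("top",[uv0],0)[0]; zs=np.linspace(0,.4,81); e=[on_plane("top",[uv1],z)[0][0]-x[0] for z in zs]; print("front",x.round(3),"height",zs[np.argmin(np.abs(e))])
up=[.174,.6,.42]
ctrl.move_l(up,vel=.35)
def ori(phi):
    x=np.array([np.cos(phi),np.sin(phi),0]); z=np.array([0,0,-1.]); return np.c_[x,np.cross(z,x),z]
ctrl.goto((.532,-.306,.40),ori(.435)); print(ctrl.current_t(),ctrl.current_q())
ctrl.move_l((.532,-.306,.16),vel=.25)
print(ctrl.current_t(),ctrl.current_tool_pos(),ctrl.current_contact_force())
cv2.imwrite("pics/top1.png",ctrl.read_camera("top"));s=ctrl.read_camera("side")
cv2.imwrite("pics/side1.png",cv2.resize(s[120:320,220:400],None,fx=3,fy=3))
E
```

```text
front [ 0.635 -0.108  0.   ] height 0.15
front [ 0.635 -0.051  0.   ] height 0.15
front [ 0.655 -0.299  0.   ] height 0.15
4.2417 [-3.54241725e+01  2.09527497e+01  6.07549758e+01  6.41575537e-03
  9.82850130e+01  2.95931887e+01]
5.35 [ 0.53264196 -0.30637153  0.1612185 ] [-0.39810916 -0.01513593  1.54478324]
```

View pics/side1.png

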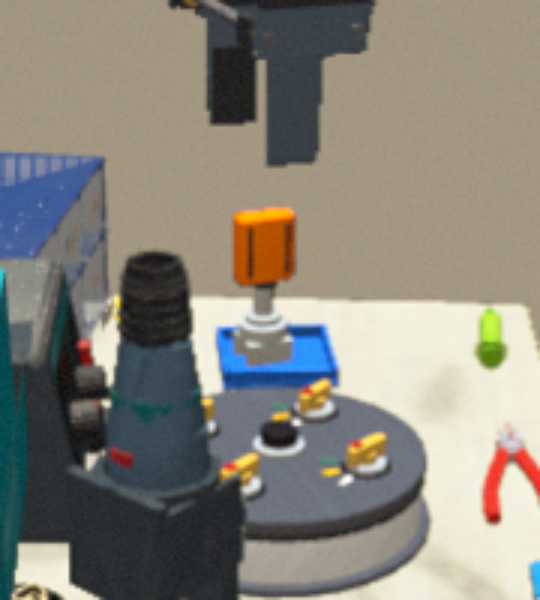

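The open gripper sits above and astride the orange handle (at about (265,245) in the crop), and the path is clear. The cases measure about 0.15 m tall, which is below the gripper body. Descending to grasp.

```bash
python3 - <<'E'
from h import *
hit=ctrl.move_l((.532,-.306,.069),vel=.12,contact_N=6); print(hit,ctrl.current_tool_pos())
f0=ctrl.current_contact_force()
ctrl.command_gripper(0.0)
print(ctrl.current_grip_width()*91,ctrl.current_grasp_force(),ctrl.current_contact_force()-f0,ctrl.current_t(),ctrl.current_tool_pos())
f0=ctrl.current_contact_force()
ctrl.move_l((.532,-.306,.175),vel=.2)
print(ctrl.current_contact_force()-f0,ctrl.current_grip_width()*91,ctrl.current_grasp_force(),ctrl.current_t(),ctrl.current_tool_pos())
s=ctrl.read_camera("side");t=ctrl.read_camera("top")
cv2.imwrite("pics/s2.png",np.hstack([cv2.resize(s[120:270,240:380],(420,450)),cv2.resize(t[180:280,340:440],(380,450))[:, :380]]))
E
```

```text
False [ 0.53242746 -0.30625755  0.06971225]
17.733138241948037 29.998270869255066 [-1.28894226  0.03876151 -0.57911326] 7.4667 [ 0.53198967 -0.30600183  0.06898475]
[ 0.48780386 -0.21395076 -1.89976348] 17.762254314585043 29.99799817800522 8.15 [ 0.5314398  -0.30564289  0.1739345 ]
```

View pics/s2.png

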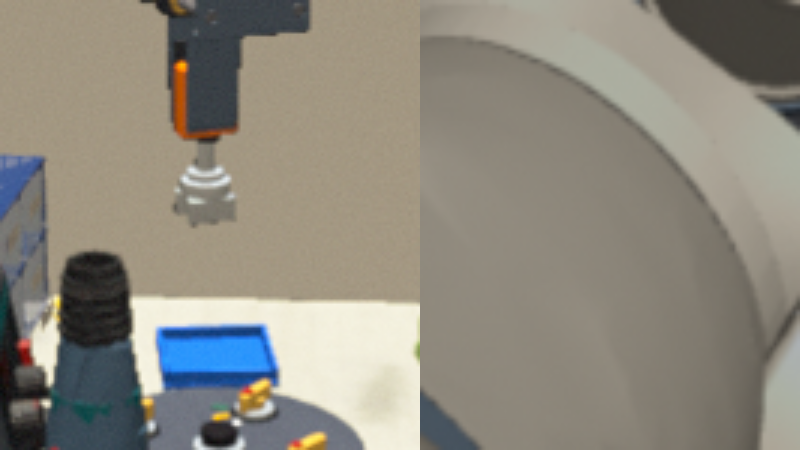

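Wrench gripped upright and lifted clear (fork at (205,200) in the left half, tray empty). First screw: a, with checks.

```bash
cat > work.py <<'E'
from meas import *
YAW=.39985
F=dict(a=(.5342,-.0323),b=(.5637,-.1023),c=(.4937,-.1319),d=(.4642,-.0619))
HI,LO=.138,.117
def ori(phi):
    x=np.array([np.cos(phi),np.sin(phi),0]); z=np.array([0,0,-1.]); return np.c_[x,np.cross(z,x),z]
def rot_to(k,turn):
    ctrl.goto((*F[k],LO),ori(YAW+.6-turn))
def engage(k,s,off=(0,0)):
    ctrl.goto((F[k][0]+off[0],F[k][1]+off[1],HI),ori(YAW+.6-s))
    hit=ctrl.move_l((F[k][0]+off[0],F[k][1]+off[1],LO),vel=.06,contact_N=10)
    print(k,"hit" if hit else "in",ctrl.current_tool_pos().round(4),"f",ctrl.current_contact_force().round(1),"t",round(ctrl.current_t(),2))
    return not hit
def turn(k,s0,s1,back=.17):
    m0=ctrl.current_wrist_torque()[2]
    rot_to(k,s1); m1=ctrl.current_wrist_torque()[2]-m0; f=ctrl.current_contact_force()
    rot_to(k,s1-back); print("  Mz",round(m1,3),"after back",round(ctrl.current_wrist_torque()[2]-m0,3),"f",f.round(1),ctrl.current_contact_force().round(1),"t",round(ctrl.current_t(),2))
def up(k):
    ctrl.move_l((*F[k],HI),vel=.1)
E
python3 - <<'E'
from work import *
ctrl.goto((*F['a'],.175),ori(YAW+.6-.1)); print(ctrl.current_t(),ctrl.current_contact_force())
if engage('a',.09): turn('a',.09,.78)
s=ctrl.read_camera("side");t=ctrl.read_camera("top")
cv2.imwrite("pics/s3.png",np.hstack([cv2.resize(s[190:330,260:390],(390,420)),cv2.resize(t[190:300,220:330],(400,420))]))
print(ctrl.current_tool_pos(),ctrl.current_q())
E
```

```text
9.3083 [ 0.39957293 -0.27317697 -3.231802  ]
a in [ 0.5341 -0.0323  0.1169] f [ 0.1  0.5 -2.1] t 10.08
  Mz 0.052 after back -0.037 f [-0.3 -2.1 -2. ] [ 0.4  0.8 -2.3] t 11.1
[ 0.53427324 -0.03224154  0.11704927] [-9.85004018e+00  2.80223682e+01  9.62106076e+01  6.26728879e-03
  5.57593781e+01  5.79953995e+01]
```

View pics/s3.png

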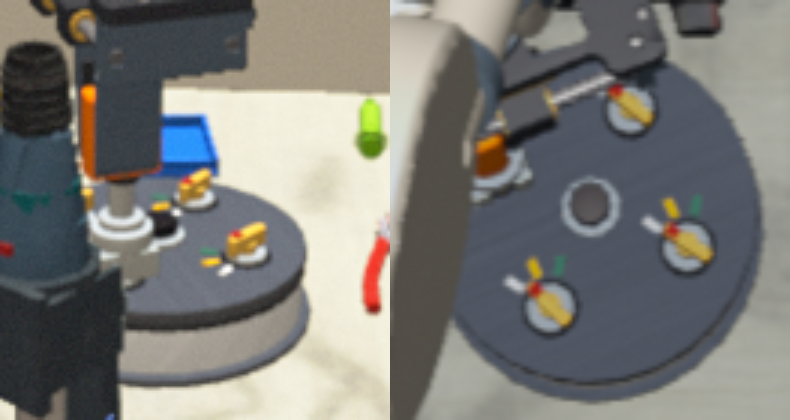

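The fork is down over bar a and the torque matches the expected screw friction. Next is c, then I'll measure a, b and d.

```bash
python3 - <<'E'
from work import *
up('a')
if engage('c',.03): turn('c',.03,.78)
t=ctrl.read_camera("top");cv2.imwrite("pics/t4.png",t)
try:
    for k,(w,a,n) in bars(t,CEN).items(): print(k,w.round(4),"screw",round(YAW+.6-a,3),n)
except Exception as e: print(e)
s=ctrl.read_camera("side");cv2.imwrite("pics/s4.png",np.hstack([cv2.resize(s[190:330,260:390],(390,420)),cv2.resize(t[190:300,220:330],(400,420))]))
E
```

```text
c in [ 0.4935 -0.1317  0.1166] f [-0.1  0.1 -1.7] t 12.86
  Mz -0.016 after back -0.024 f [-0.6 -2.5 -1.9] [-0.7 -0.7 -2. ] t 13.93
OpenCV(4.12.0) /io/opencv/modules/calib3d/src/undistort.dispatch.cpp:347: error: (-215:Assertion failed) CV_IS_MAT(_src) && CV_IS_MAT(_dst) && (_src->rows == 1 || _src->cols == 1) && (_dst->rows == 1 || _dst->cols == 1) && _src->cols + _src->rows - 1 == _dst->rows + _dst->cols - 1 && (CV_MAT_TYPE(_src->type) == CV_32FC2 || CV_MAT_TYPE(_src->type) == CV_64FC2) && (CV_MAT_TYPE(_dst->type) == CV_32FC2 || CV_MAT_TYPE(_dst->type) == CV_64FC2) in function 'cvUndistortPointsInternal'
```

View pics/s4.png

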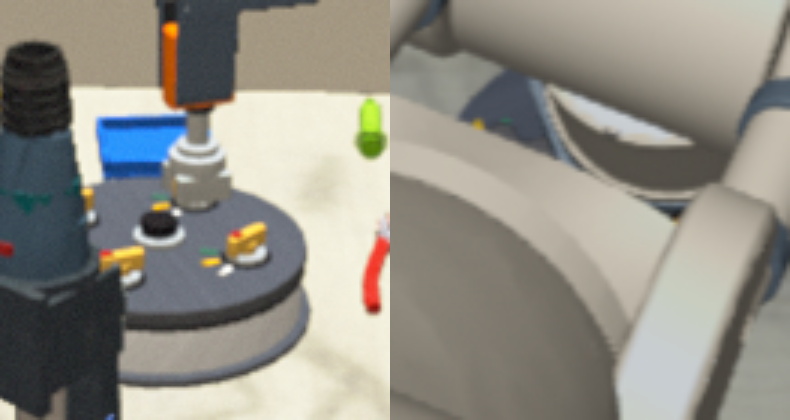

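Bar a has visibly turned, and the fork is engaged on c. I'll retreat to check both angles from above before the other pair.

```bash
cat >> work.py <<'E'
def look(name):
    ctrl.goto((.47,-.33,.175),ori(.435)); t=ctrl.read_camera("top"); cv2.imwrite(f"pics/{name}.png",t)
    for k,(w,a,n) in bars(t,CEN).items(): print(k,w.round(4),"screw",round(YAW+.6-a,3),n)
    print("t",ctrl.current_t())
E
python3 - <<'E'
from work import *
up('c'); look("t5")
t=cv2.imread("pics/t5.png");cv2.imwrite("pics/c5.png",cv2.resize(t[190:300,220:330],(440,440),interpolation=cv2.INTER_CUBIC))
E
```

```text
a [ 0.5339 -0.0318] screw 0.602 52
b [ 0.5639 -0.1019] screw 0.157 59
c [ 0.4943 -0.1315] screw 0.631 61
d [ 0.5339 -0.0318] screw 0.602 52
t 15.2583
```

View pics/c5.png

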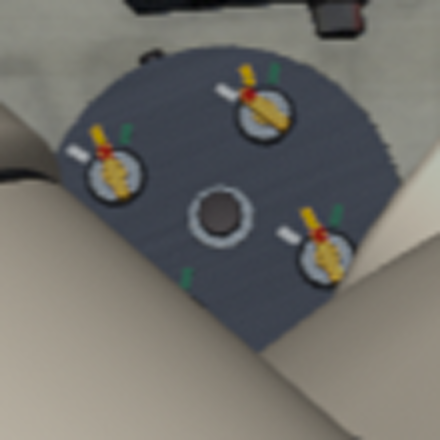

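a reads 0.60 and c 0.63, with red ends at the yellow ticks; b is untouched (d is hidden by the arm). Now b and d to half way, then a look.

```bash
python3 - <<'E'
from work import *
for k,s in(('b',.155),('d',.17)):
    if not engage(k,s): raise SystemExit("hit")
    turn(k,s,.78); up(k)
look("t6")
ctrl.goto((*F['a'],.15),ori(YAW)); t=ctrl.read_camera("top")
for k,(w,a,n) in bars(t,CEN).items(): print(k,w.round(4),"screw",round(YAW+.6-a,3),n)
print(ctrl.current_t())
E
```

```text
b in [ 0.5635 -0.1025  0.1166] f [-0.5  0.7 -1.6] t 16.74
  Mz -0.017 after back -0.029 f [-0.2 -1.4 -1.4] [ 0.4  0.4 -1.9] t 17.7
d in [ 0.4642 -0.062   0.1166] f [ 0.2  1.3 -1.7] t 19.07
  Mz 0.023 after back -0.036 f [-1.1 -2.2 -1.7] [-0.3 -0.3 -1.5] t 20.02
a [ 0.5339 -0.0318] screw 0.602 52
b [ 0.5639 -0.1017] screw 0.648 57
c [ 0.4942 -0.1315] screw 0.675 59
d [ 0.5339 -0.0318] screw 0.602 52
t 21.475
a [ 0.5486 -0.026 ] screw 4.026 95
b [ 0.5639 -0.1019] screw 0.625 56
c [ 0.4938 -0.1316] screw 0.66 61
d [ 0.4642 -0.0617] screw 0.607 61
22.6917
```

All four are near 0.6–0.66. Second pass: a and c home, check, then b and d.

```bash
python3 - <<'E'
from work import *
def chk():
    for k,(w,a,n) in bars(ctrl.read_camera("top"),CEN).items(): print(k,w.round(4),"screw",round(YAW+.6-a,3),n)
for k in 'ac':
    if not engage(k,.62): raise SystemExit("hit")
    turn(k,.62,1.43,.22); up(k)
look("t7")
E
```

```text
a in [ 0.5341 -0.0322  0.1167] f [ 0.5 -0.2 -1.9] t 23.44
  Mz 0.223 after back -0.024 f [-0.8 -8.2 -4. ] [-0.2  0.2 -1.4] t 24.6
c in [ 0.4935 -0.1317  0.1166] f [ 0.9  0.1 -1.8] t 26.27
  Mz 0.35 after back 0.062 f [-0.7 -6.4 -4.4] [ 0.5  1.3 -3.2] t 27.43
a [ 0.5348 -0.0317] screw 1.16 58
b [ 0.5639 -0.1017] screw 0.648 57
c [ 0.494  -0.1312] screw 1.168 61
d [ 0.494  -0.1312] screw 1.168 61
t 28.8
```

a and c reached the hard stop, as the torque jump shows. Now b and d home.

```bash
python3 - <<'E'
from work import *
for k in 'bd':
    if not engage(k,.62): raise SystemExit("hit")
    turn(k,.62,1.43,.22); up(k)
look("t8")
ctrl.goto((*F['a'],.16),ori(YAW)); t=ctrl.read_camera("top")
for k,(w,a,n) in bars(t,CEN).items(): print(k,w.round(4),"screw",round(YAW+.6-a,3),n)
print(ctrl.current_t(), ctrl.current_grip_width()*91)
E
```

```text
b in [ 0.5635 -0.1025  0.1166] f [-0.2 -0.4 -1.2] t 30.28
  Mz 0.31 after back 0.013 f [-0.3 -6.4 -4.5] [ 0.3 -0.2 -1.1] t 31.44
d in [ 0.4642 -0.0619  0.1166] f [ 0.4  0.  -2.1] t 32.92
  Mz 0.294 after back -0.022 f [-1.7 -8.3 -4.4] [ 0.2  0.1 -2.4] t 34.08
a [ 0.5348 -0.0316] screw 1.132 58
b [ 0.5647 -0.1015] screw 1.172 61
c [ 0.494  -0.1312] screw 1.168 61
d [ 0.494  -0.1312] screw 1.168 61
t 35.55
a [ 0.5521 -0.025 ] screw -2.114 103
b [ 0.564  -0.1016] screw 1.16 61
c [ 0.4938 -0.1311] screw 1.181 61
d [ 0.4639 -0.0611] screw 1.2 59
36.7667 17.800257061448697
```

All are home. Since I'm over a, I'll re-seat it once for certainty, then put the wrench back.

```bash
python3 - <<'E'
from work import *
if engage('a',1.19): turn('a',1.19,1.45,.24)
up('a'); ctrl.move_l((*F['a'],.175),vel=.2)
P=(.525,-.303)
ctrl.goto((*P,.175),ori(.435)); ctrl.move_l((*P,.085),vel=.15)
print(ctrl.move_l((*P,.067),vel=.03,contact_N=5),ctrl.current_tool_pos(),ctrl.current_t())
ctrl.command_gripper(1.0); ctrl.sleep(.3)
ctrl.move_l((*P,.20),vel=.12); ctrl.goto((.40,-.30,.35),ori(.435)); 
ctrl.sleep(.3)
t=ctrl.read_camera("top");s=ctrl.read_camera("side"); print(ctrl.current_t())
for k,(w,a,n) in bars(t,CEN).items(): print(k,w.round(4),"screw",round(YAW+.6-a,3),n)
for im,n,c in((s,"side",(280,170,340,250)),(t,"top",(360,200,430,280))):
    b=blobs(im,(3,140,40),(22,255,255),c,40); print(n,[(x[0].round(1),x[1][4]) for x in b], [on_plane(n,[x[0]],.087)[0].round(4) for x in b])
cv2.imwrite("pics/end.png",np.hstack([cv2.resize(s[160:320,250:410],(400,400)),cv2.resize(t[190:300,220:330],(400,400))]))
E
```

```text
a in [ 0.534  -0.0322  0.1167] f [-0.3  0.4 -1.7] t 37.91
  Mz 0.469 after back -0.048 f [ 1.5 -7.4 -5. ] [-0.2  0.2 -1.5] t 38.62
True [ 0.52492083 -0.30297487  0.06872161] 41.6583
45.575
a [ 0.5347 -0.0318] screw 1.136 58
b [ 0.5639 -0.1015] screw 1.15 60
c [ 0.5639 -0.1015] screw 1.15 60
d [ 0.4641 -0.0612] screw 1.186 58
side [(array([310.6, 202.4]), np.int32(477))] [array([ 0.525 , -0.3046,  0.087 ])]
top [(array([394.9, 232.3]), np.int32(269))] [array([ 0.5256, -0.3015,  0.087 ])]
```

View pics/end.png

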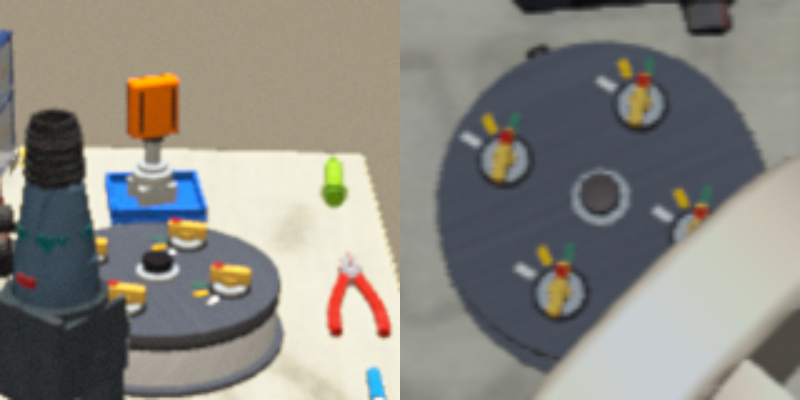

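The wrench stands upright and released in the tray (handle at (153,105) in the left half). The visible red ends sit at their green ticks, and nothing else has moved in this view. Handing in.

```bash
python3 -c "
from bench import ctrl
print(ctrl.sign_off())"
```

```text
the job is handed in; nothing more can be done
None
```

The job is handed in at about 46 s: all four screws were tightened in cross order over two passes and each reached its hard stop, and the wrench is standing released in its tray; the sign-off call returned no verdict.

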